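# Work a length of tube past the stake into the stock bay

### The job

Put the loose length of square tube away in the stock bay: push it along the bench with your fingertips, one end and then the other, so that one end is angled in behind the stake first and the other end then swings in, until the whole tube lies flat against the back rail, behind the stake. Only push the tube, gently: do not grip it or lift it off the bench, and leave the other loose things where they are.

Things in the scene. Friction and masses are not known exactly. Their poses are not given: they have to be found in the camera images.
- bay: the stock bay, fixed to the bench: a grey angle-iron back rail, 50 mm tall, with a plate across each end, open above and towards the robot. Origin at bench height, mid-length, on the rail's front face (which stock lies against); x points square into that face, so the inside of the bay is at negative x; y runs along it, z up. Behind the face are 55 mm of rail.
- plate_left (a point): foot of the bay's end plate at its +y end: the middle of the plate's inner face, 200 mm from the bay's origin. Plate 50 mm tall, 5 mm thick, reaching 90 mm out from the rail's face
- plate_right (a point): the same for the plate at the bay's -y end; 400 mm are free between the plates
- stake: the stake: a fixed round steel post, 34 mm diameter, 66 mm tall, in one of two floor sockets at the bay's open side. Origin at bench height on its axis, axes parallel to the bay's; in the bay's frame it is at x -82 mm, y -120 or +120 mm (varies): 65 mm free between it and the rail, and 303 mm, less than the tube's length, between it and the farther end plate.
- socket: the other socket, empty: a ring flush with the bench (it obstructs nothing), 54 mm diameter, at x = -82 mm on the other side of the bay (y of the other sign). Origin at its centre.
- tube: the loose length of plain square steel tube lying on the bench in front of the bay, 340 mm long, 30 x 30 mm, both ends closed with black plugs, about 0.4 to 0.85 kg. Origin at the middle of its underside; y along its length, z up. At the start its y axis is within 0.2 rad of the bay's y axis.
- tube_left (a point): centre of the tube's end face at its own +y end (170 mm from the middle, 15 mm above the underside), on the robot's left at the start
- tube_right (a point): centre of the tube's end face at its own -y end, on the robot's right at the start
- spray_can: bystander, loose, to be left alone: spray can standing upright, 52 mm diameter, 170 mm tall; origin at the centre of its underside
- paint_tin: bystander, loose, to be left alone: small steel paint tin standing upright, 84 mm diameter, 80 mm tall; origin at the centre of its underside
- flange: bystander, loose, to be left alone: round steel pipe flange lying flat, 96 mm diameter, 32 mm tall; origin at the centre of its underside
- pulley: bystander, loose, to be left alone: round steel pulley wheel lying flat, 80 mm diameter, 28 mm tall; origin at the centre of its underside
- hammer: bystander, loose, to be left alone: hammer lying on the bench
- wrench: bystander, loose, to be left alone: spanner lying on the bench
- wire_brush: bystander, loose, to be left alone: brush lying on the bench
There are look-alikes about, which are no part of the job. What is shaped like the stake but blue or orange is not meant.

How it is judged:
On the way:
1. one end of the tube is in behind the stake while the other end is still out in front of the bay (((horizontal distance between tube_right and stake below 0.1 m and y of tube_right in the frame of stake below 0 m and x of tube_right in the frame of bay above -0.065 m and x of tube_left in the frame of bay below -0.075 m) or (horizontal distance between tube_left and stake below 0.1 m and y of tube_left in the frame of stake above 0 m and x of tube_left in the frame of bay above -0.065 m and x of tube_right in the frame of bay below -0.075 m))), for 0.05 s.
At the end, for the whole second after the job is handed in: The tube lies at rest on the bench inside the bay, between the end plates, flat against the back rail: at either end the gap between tube and rail is under 8 mm (end centre less than 23 mm from the rail's face) (x of tube_left in the frame of bay between -0.023 and 0 m and y of tube_left in the frame of bay between -0.203 and 0.203 m and height (world z) of each of tube_left, tube_right below 0.022 m and x of tube_right in the frame of bay between -0.023 and 0 m and y of tube_right in the frame of bay between -0.203 and 0.203 m and linear speed of tube below 0.02 m/s and angular speed of tube below 0.1 rad/s); the robot touches nothing.
It fails at once if an end of the tube was lifted more than 12 mm off the bench (height (world z) of any of tube_left, tube_right above 0.027 m).
It fails at once if the tube was tipped or rolled over (angle between tube's own z axis and vertical above 0.3 rad).
It fails at once if the tube was gripped or rammed (more than 38 N between fingers and tube) (contact force between the fingers and tube above 38 N).
It fails at once if another loose thing was moved more than 25 mm (distance of any of spray_can, paint_tin, flange, pulley, hammer, wrench, wire_brush from where it was at the start of the episode above 0.025 m).
It also fails if it takes over 66 s, if anything falls off the work surface, if the arm or the gripper's body presses on something with over 40 N, if the wrist force passes 120 N, or if a joint passes its speed limit or range.

### The arm

A 6-joint arm with a two-finger parallel gripper is mounted at the origin on the work surface. World frame = base frame: x ahead of the robot, y to its left, z up, the work surface at z = 0. Lengths are in m, angles in rad, forces in N, time in s.
With the tool pointing down it reaches from about 0.35 to 0.975 m from the base axis. Payload 17.4 kg.
Tool frame: the origin (TCP) lies midway between the tips of the shut fingers; the grasp point (between the pads) lies 19 mm behind it (arm.pinch_z is the distance from the TCP to the grasp point, in m); x points along the fingers, y is the direction in which the jaws open and shut, and the axes are right-handed (so a half turn about x gives the same grasp; the last joint's range is limited). The gripper opens to 85 mm and grips with 20 to 120 N. Pads are 22 mm wide; open, the fingers measure 114 mm over their backs; the gripper's body (76 mm by 85 mm) begins 54 mm behind the grasp point. The pads swing forward as they close: fully open they stand 13 mm farther back than shut.
Start: joints at [1.189, 0.116, 1.442, -0, 1.584, -0.038], TCP at [0.228, 0.636, 0.207] pointing down, gripper open.
Joint ranges: [-2.83, 2.83], [-0.83, 2.19], [0.07, 2.5], [-1.14, 4.28], [0.01, 3], [-2.97, 2.97]. Speed limits (rad/s): [1.89, 1.89, 2.22, 3.14, 3.14, 3.14].

### API

Orientations are given as a unit quaternion [w, x, y, z].
In Python, from workcell import arm, viewer, workorder gives the robot as it stands.
- The arm moves only by the tool servo_tool, never from a script. Its argument "rows" is a list that holds one entry, the list of rows, each a list of 7 numbers: the gripper command: -1 is shut, 1 is fully open, values between are in proportion, then the shift along the tool's x, y, z in mm, then the turn, a rotation vector about the tool's x, y, z in rad. A call has 1 to 5 rows; each row shifts and turns the commanded pose from where the row before left it, along the tool's axes as they then stand; what a row does not reach is not made up. A row lasts 1/12 s, in which the tool goes at most 41.7 mm and 7.16 degrees, less where a joint would pass 70% of its speed; a pose out of reach is approached as far as the arm can. A call is refused whole if a number of a shift passes 41.7 or a number of a turn 0.125, either way. A call with a gripper value outside its range is refused whole. The fingers move at their own pace and stop on an object; "squeeze" is the grip in N (left out, the last holds). Time passes only in rows, so rows that do not move let the fingers close. It gives the time, the measured TCP pose, the force and the opening at its end, in the units of the state.
- arm.observe(): the state, without advancing time (a new reading comes with each control period).
- viewer.capture(name): name is "scene" or "side" or "wrist"; returns a dict with "image" (480x640x3 uint8, red, green, blue), "depth" (480x640 float32, m along the optical axis (not along the pixel's ray), 0 where there is no reading), "camera_matrix" (3x3 intrinsics, pixels), "world_from_camera" (4x4, takes a point from camera to world coordinates). Camera axes: x right, y down, z forward; pixel columns grow to the right and rows downward; lengths in m; the calibration is good to about 2 mm. A picture is of the moment at which its call begins.
- workorder.sign_off(): hands the job in, once; it reports no verdict.
The state is a dict: "clock": time; "joints": joint angles; "qvel": joint speeds; "joint_torque": joint torques, N m; "ee_pos": TCP position; "ee_rot": TCP orientation; "contact_force": force on the tool from outside, world axes, zero at the start; "ft_torque": the same for the moment, N m; "grip_width": finger opening in m.
Only numpy, scipy, OpenCV 4.12 (cv2) and the standard library are available. Lean on these libraries where they do the work, as an engineer would, in place of code of your own. Each camera call takes 0.05 s, during which the arm holds its last target.

## Working session

There is one attempt and no reset: what is moved stays moved. The work goes in short steps, Python scripts to look and compute and a tool call to move; the robot and the scene stay as the last step left them, time stands still between calls to the robot, and variables do not carry over. Pictures are saved under pics/ and viewed, and the job is handed in when it is done.

Besides the shell and the picture viewer there is one more tool, called after "Call:" by a JSON object that holds its "api" and its "payload". servo_tool: Moves the arm, as the interface text tells. Its arguments: {"type":"object","properties":{"rows":{"type":"array"},"squeeze":{"type":"number"}},"required":["rows"]}

```bash
mkdir -p pics; ls; python3 - <<'E'
from workcell import arm, viewer
import cv2,pickle
print(arm.observe())
for n in ("scene","side","wrist"):
    c=viewer.capture(n); pickle.dump(c,open(f"/tmp/{n}.pkl","wb"))
    cv2.imwrite(f"pics/{n}0.png",c["image"][:,:,::-1]); print(n,c["world_from_camera"].round(3).tolist())
E
```

```text
pics
{'clock': 0.0, 'joints': array([ 1.18923375e+00,  1.16505486e-01,  1.44226554e+00,  2.07919432e-05,
        1.58397815e+00, -3.77739741e-02]), 'qvel': array([ 0.00106437,  0.00047205, -0.00083046,  0.00019487,  0.00034667,
        0.00124936]), 'joint_torque': array([ 3.39119753e-03, -7.31963396e+01, -6.32518101e+01,  1.01108010e-04,
        6.05807159e-03, -3.09794063e-05]), 'ee_pos': array([0.22742025, 0.63531136, 0.20594886]), 'ee_rot': array([ 0.69659341,  0.12055141,  0.696778  , -0.12134823]), 'contact_force': array([-0.11321838,  0.06816858,  0.99880214]), 'ft_torque': array([-0.00051405,  0.01854833, -0.01729916]), 'grip_width': 0.08554918564931506}
scene [[-0.536, 0.681, -0.499, 1.039], [0.844, 0.43, -0.32, 0.329], [-0.003, -0.593, -0.805, 0.873], [0.0, 0.0, 0.0, 1.0]]
side [[0.833, -0.38, 0.402, 0.166], [-0.553, -0.553, 0.623, -0.568], [-0.015, -0.741, -0.671, 0.684], [0.0, 0.0, 0.0, 1.0]]
wrist [[0.337, 0.901, 0.275, 0.157], [0.942, -0.322, -0.099, 0.661], [-0.001, 0.292, -0.956, 0.373], [0.0, 0.0, 0.0, 1.0]]
```

View pics/scene0.png

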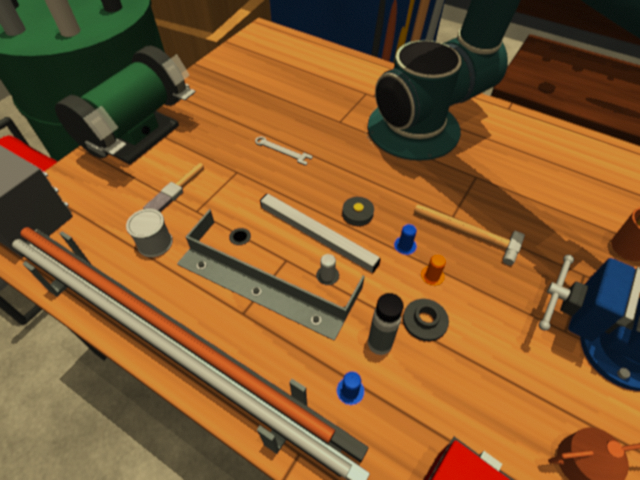

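View pics/side0.png

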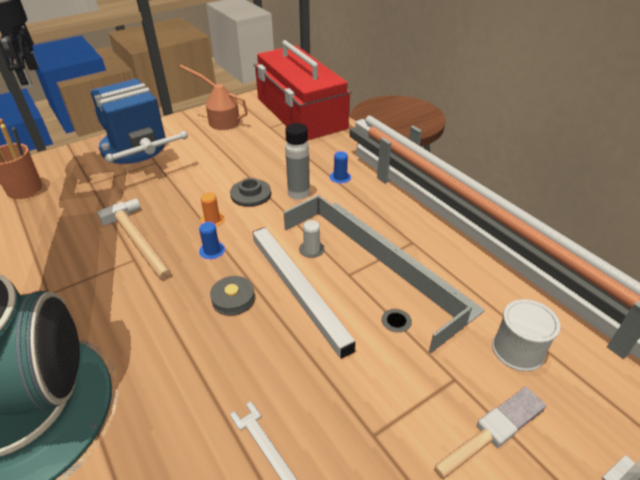

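View pics/wrist0.png

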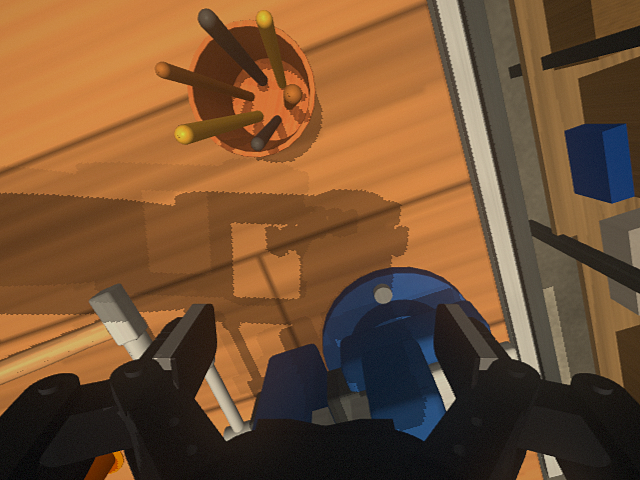

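The tube could be the grey bar at scene (320,232), or the rack bars at (190,345) and (190,330). The stake could be the grey post at scene (328,268), or the blue posts at (407,238) and (350,387) and the orange one at (435,268). I choose the bar lying in front of the bay and the grey post, and check both in a crop.

```bash
python3 - <<'E'
import cv2,pickle,numpy as np
a=pickle.load(open("/tmp/scene.pkl","rb"));b=pickle.load(open("/tmp/side.pkl","rb"))
x=cv2.resize(a["image"][180:350,170:410],None,fx=3.3,fy=3.3,interpolation=cv2.INTER_CUBIC)[:,:,::-1]
cv2.imwrite("pics/crop_a.png",x[:600,:800])
x=cv2.resize(b["image"][170:370,230:490],None,fx=3,fy=3,interpolation=cv2.INTER_CUBIC)[:,:,::-1]
cv2.imwrite("pics/crop_b.png",x[:600,:800])
E
```

```text
(no output)
```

View pics/crop_a.png

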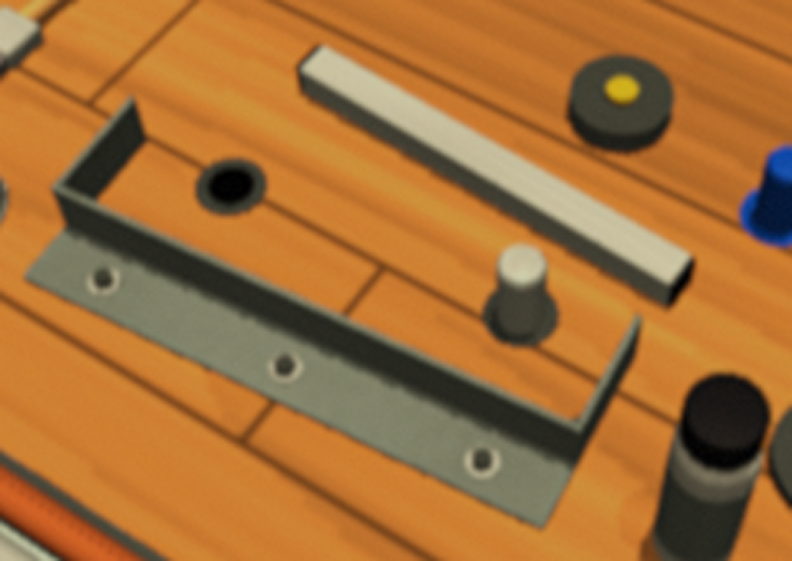

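View pics/crop_b.png

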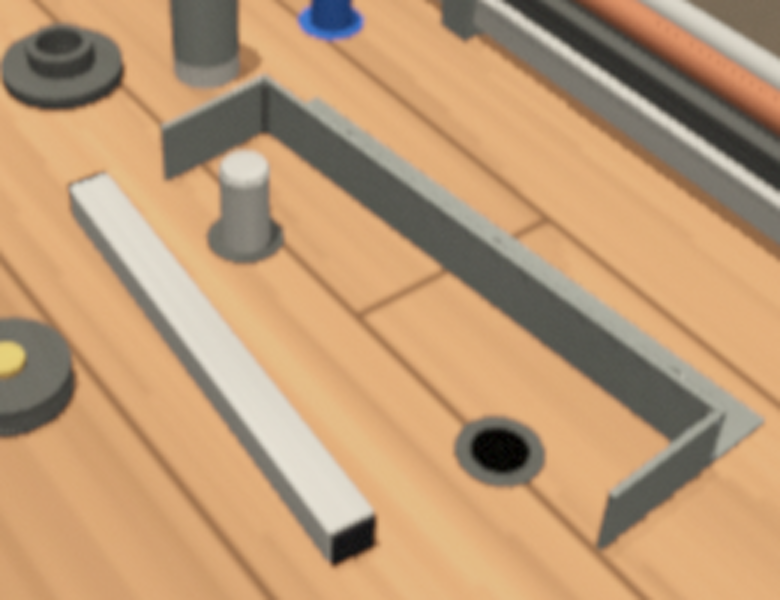

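The crops show the black-plugged square tube (crop A, from (315,60) to (680,280)) and the light grey post in the +y socket (crop A (520,290)). The empty ring is at (230,185). Next I measure from depth.

```bash
cat > h.py <<'E'
import numpy as np,cv2,pickle
def cloud(c,stride=1):
    d=c["depth"];K=c["camera_matrix"];T=c["world_from_camera"]
    v,u=np.nonzero(d>0);z=d[v,u]
    p=np.stack([(u-K[0,2])/K[0,0]*z,(v-K[1,2])/K[1,1]*z,z],1)
    return p@T[:3,:3].T+T[:3,3],np.stack([u,v],1)
def proj(c,P):
    T=np.linalg.inv(c["world_from_camera"]);q=np.atleast_2d(P)@T[:3,:3].T+T[:3,3]
    q=q@c["camera_matrix"].T;return q[:,:2]/q[:,2:]
E
python3 - <<'E'
from h import *
for n in("scene","side"):
    c=pickle.load(open(f"/tmp/{n}.pkl","rb"));P,uv=cloud(c)
    m=(P[:,0]>.2)&(P[:,0]<1)&(abs(P[:,1])<.45)
    P=P[m];b=abs(P[:,2])<.006
    print(n,"bench z",np.median(P[b,2]))
    # height map 2mm
    R=[.3,-.45];s=.002
    H=np.zeros((350,450),np.float32)
    i=((P[:,0]-R[0])/s).astype(int);j=((P[:,1]-R[1])/s).astype(int)
    k=(i>=0)&(i<350)&(j>=0)&(j<450)
    np.maximum.at(H,(i[k],j[k]),P[k,2])
    cv2.imwrite(f"pics/hm_{n}.png",cv2.applyColorMap(np.clip(H/.09*255,0,255).astype(np.uint8),cv2.COLORMAP_JET)[::-1,::-1])
    for lo,hi in((.024,.036),(.044,.055),(.062,.070),(.072,.085),(.14,.19)):
        M=((H>lo)&(H<hi)).astype(np.uint8);M=cv2.morphologyEx(M,cv2.MORPH_CLOSE,np.ones((3,3)))
        nn,L,S,C=cv2.connectedComponentsWithStats(M)
        for a in range(1,nn):
            if S[a,4]>25:
                jj,ii=np.nonzero(L.T==a)
                r=cv2.minAreaRect(np.stack([ii*s+R[0],jj*s+R[1]],1).astype(np.float32))
                print(lo,S[a,4],np.round(r[0],3),np.round(r[1],3),round(r[2],1))
E
```

```text
scene bench z -0.001415189499727465
0.024 38 [0.31  0.388] [0.023 0.012] 11.3
0.024 110 [0.374 0.021] [0.025 0.022] 21.8
0.024 2575 [ 0.485 -0.029] [0.34  0.033] 86.3
0.024 297 [0.555 0.289] [0.05 0.05] 90.0
0.044 902 [ 0.619 -0.064] [0.097 0.413] 4.8
0.062 184 [0.401 0.166] [0.029 0.032] 56.3
0.062 174 [0.443 0.255] [0.028 0.031] 56.3
0.062 170 [0.57  0.054] [0.028 0.029] 63.4
0.062 180 [0.77  0.229] [0.029 0.028] 11.3
0.062 1784 [ 0.857 -0.07 ] [0.76  0.029] 88.5
0.062 1002 [ 0.901 -0.061] [0.026 0.778] 0.0
0.072 1377 [ 0.715 -0.346] [0.082 0.083] 9.5
0.072 26 [0.884 0.23 ] [0.04  0.008] 90.0
0.072 48 [ 0.887 -0.352] [0.084 0.002] 90.0
0.072 50 [ 0.887 -0.262] [0.088 0.002] 90.0
0.072 56 [ 0.887 -0.118] [0.1   0.002] 90.0
0.072 59 [ 0.887 -0.008] [0.104 0.002] 90.0
0.072 54 [0.886 0.155] [0.09  0.004] 90.0
0.072 33 [ 0.898 -0.241] [0.038 0.004] 90.0
0.072 38 [0.898 0.016] [0.056 0.004] 90.0
0.072 59 [0.898 0.09 ] [0.004 0.076] 0.0
0.072 365 [0.907 0.187] [0.226 0.022] 90.0
0.072 61 [ 0.916 -0.398] [0.08  0.004] 90.0
0.072 42 [ 0.916 -0.286] [0.06  0.004] 90.0
0.072 68 [ 0.916 -0.18
[... 722 characters left out ...]
.032 0.007] 85.6
0.062 197 [0.395 0.165] [0.03  0.031] 26.6
0.062 197 [0.441 0.255] [0.031 0.031] 45.0
0.062 206 [0.567 0.051] [0.032 0.032] 21.8
0.062 196 [0.768 0.227] [0.033 0.031] 33.7
0.062 1448 [ 0.862 -0.132] [0.024 0.576] 0.0
0.062 327 [0.863 0.253] [0.114 0.026] 90.0
0.062 137 [0.898 0.302] [0.048 0.024] 90.0
0.072 1408 [ 0.712 -0.347] [0.082 0.084] 90.0
0.072 52 [ 0.862 -0.074] [0.011 0.048] 3.4
0.072 30 [0.864 0.238] [0.008 0.025] 6.3
0.072 26 [0.863 0.009] [0.006 0.022] 11.3
0.072 33 [0.865 0.068] [0.032 0.006] 90.0
0.072 53 [0.865 0.13 ] [0.006 0.06 ] 0.0
0.072 31 [0.894 0.283] [0.034 0.004] 90.0
0.14 434 [0.648 0.229] [0.049 0.045] 76.0
0.14 845 [0.851 0.426] [0.13  0.044] -0.0
```

View pics/hm_side.png

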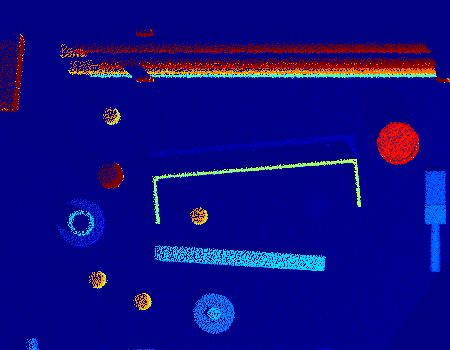

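```bash
cat >> h.py <<'E'
from scipy.spatial.transform import Rotation as Rn
O=np.array([.660,-.0605]);A=np.deg2rad(4.8)
BX=np.array([np.cos(A),np.sin(A)]);BY=np.array([-np.sin(A),np.cos(A)])
def w2b(p): d=np.asarray(p)[...,:2]-O; return np.stack([d@BX,d@BY],-1)
def b2w(p): return O+p[0]*BX+p[1]*BY
def Rt(s): q=s["ee_rot"]; return Rn.from_quat([q[1],q[2],q[3],q[0]]).as_matrix()
E
python3 - <<'E'
from h import *
from workcell import arm
s=arm.observe();R=Rt(s);print(R.round(3))
B=np.eye(3);B[:2,0]=BX;B[:2,1]=BY
# target: tool x down, tool y = -+ bay y
for sg in(1,-1):
    x=np.array([0,0,-1.]);y=sg*B[:,1];G=np.stack([x,y,np.cross(x,y)],1)
    print(sg,Rn.from_matrix(R.T@G).as_rotvec().round(3))
print("tcp bay",w2b(s["ee_pos"]), "start target world",b2w([-.150,.245]), "stake",w2b([.568,.052]),"tin",w2b([.713,-.346]),"pulley",w2b([.373,.021]),"flange",w2b([.554,.289]),"can",w2b([.65,.23]),"blue",w2b([.398,.165]),"orange",w2b([.442,.255]),"tube",w2b([.483,-.030]))
c=pickle.load(open("/tmp/scene.pkl","rb"));P,uv=cloud(c)
for n,(u,v) in dict(wrA=(258,140),wrB=(308,160),hamA=(420,208),hamB=(515,250),brA=(155,205),brB=(202,168)).items():
    k=np.argmin(((uv-[u,v])**2).sum(1));print(n,P[k].round(3),w2b(P[k]).round(3))
E
```

```text
[[-0.     0.337  0.941]
 [-0.001  0.941 -0.337]
 [-1.    -0.001 -0.   ]]
1 [-0.428 -0.     0.001]
-1 [2.714e+00 1.000e-03 0.000e+00]
tcp bay [-0.37279552  0.72958513] start target world [0.490025   0.17108907] stake [-0.08226359  0.11980381] tin [ 0.0289241  -0.28893364] pulley [-0.27917371  0.10522971] flange [-0.07638284  0.35714411] can [0.01434348 0.29031795] blue [-0.24221178  0.24663273] orange [-0.19083508  0.33263527] tube [-0.17382706  0.04520401]
wrA [ 0.287 -0.356  0.002] [-0.396 -0.263]
wrB [ 0.275 -0.191 -0.003] [-0.394 -0.098]
hamA [0.293 0.153 0.023] [-0.348  0.244]
hamB [0.295 0.393 0.026] [-0.326  0.482]
brA [ 0.634 -0.419  0.015] [-0.056 -0.355]
brB [ 0.467 -0.409  0.011] [-0.221 -0.331]
```

Call:
{"api": "servo_tool", "payload": {"rows": [[[-1,0,0,0,-0.107,0,0],[-1,0,0,0,-0.107,0,0],[-1,0,0,0,-0.107,0,0],[-1,0,0,0,-0.107,0,0],[-1,0,-30,15,0,0,0]]]}}

```text
clock: 0.57
ee_pos: [0.2431, 0.6089, 0.2056]
ee_rot: [0.706, -0.033, 0.707, 0.033]
contact_force: [0.5, 0.3, -0.1]
grip_width: 0.0251
```

Call:
{"api": "servo_tool", "payload": {"rows": [[[-1,0,-37,17,0,0,0],[-1,0,-37,17,0,0,0],[-1,0,-37,17,0,0,0],[-1,0,-37,17,0,0,0],[-1,0,-37,17,0,0,0]]]}}

```text
clock: 0.98
ee_pos: [0.3456, 0.4279, 0.2065]
ee_rot: [0.706, -0.03, 0.707, 0.03]
contact_force: [0.2, -0.1, 0.0]
grip_width: 0.0
```

Call:
{"api": "servo_tool", "payload": {"rows": [[[-1,0,-37,17,0,0,0],[-1,0,-37,17,0,0,0],[-1,0,-37,17,0,0,0],[-1,0,-37,17,0,0,0],[-1,0,-37,17,0,0,0]]]}}

```text
clock: 1.4
ee_pos: [0.4459, 0.2506, 0.2068]
ee_rot: [0.707, -0.03, 0.706, 0.03]
contact_force: [-0.4, 0.5, -0.1]
grip_width: -0.0001
```

```bash
cat > st.py <<'E'
from h import *
from workcell import arm,viewer
import sys
def state():
    s=arm.observe();R=Rt(s);B=np.stack([[0,0,-1.],[*BY,0],[*BX,0]],1)
    print("t",round(s["clock"],2),"tcp bay mm",(w2b(s["ee_pos"])*1000).round(1),"z",round(s["ee_pos"][2]*1000,1),"rot err",Rn.from_matrix(R.T@B).as_rotvec().round(3),"F",s["contact_force"].round(1),"w",round(s["grip_width"],3))
def tube(name="scene"):
    best=None
    for n in ("scene","side"):
        c=viewer.capture(n);pickle.dump(c,open(f"/tmp/{n}_last.pkl","wb"))
        P,uv=cloud(c);off={"scene":-.0014,"side":.0008}[n]
        q=w2b(P);z=P[:,2]-off
        I=c["image"][uv[:,1],uv[:,0]].astype(int)
        m=(z>.024)&(z<.036)&(q[:,0]>-.26)&(q[:,0]<.004)&(abs(q[:,1])<.31)&(I.min(1)>110)&(I.max(1)-I.min(1)<60)
        M=np.zeros((360,700),np.uint8);ij=((q[m]+[.3,.35])/.001).astype(int)
        M[ij[:,0].clip(0,359),ij[:,1].clip(0,699)]=1
        M=cv2.morphologyEx(M,cv2.MORPH_CLOSE,np.ones((5,5)));nn,L,S,C=cv2.connectedComponentsWithStats(M)
        a=1+np.argmax(S[1:,4]);ii,jj=np.nonzero(cv2.morphologyEx((L==a).astype(np.uint8),cv2.MORPH_OPEN,np.ones((7,7))))
        r=cv2.minAreaRect(np.stack([ii,jj],1).astype(np.float32));bx=cv2.boxPoints(r)-[300,350]
        (w,h)=r[1]; e=[bx[1]-bx[0],bx[2]-bx[1]];u=max(e,key=np.linalg.norm);u=u/np.linalg.norm(u);u*=np.sign(u[1])
        ctr=bx.mean(0);l=max(w,h)
        print(n,"ctr",ctr.round(1),"ang(left in +)",round(np.degrees(np.arctan2(u[0],u[1])),1),"len",round(l),"wid",round(min(w,h)),"L",(ctr+u*l/2).round(1),"R",(ctr-u*l/2).round(1))
def pic(k):
    a=[pickle.load(open(f"/tmp/{n}_last.pkl","rb"))["image"][:,:,::-1] for n in("scene","side")]
    cv2.imwrite(f"pics/{k}.png",np.hstack([a[0][150:390,150:550],a[1][120:360,150:550]]))
if __name__=="__main__":
    state()
    if len(sys.argv)>1: tube()
    if len(sys.argv)>2: pic(sys.argv[2])
E
python3 st.py t p1
```

```text
t 1.4 tcp bay mm [-187.3  327.9] z 206.8 rot err [ 0.001  0.    -0.   ] F [-0.4  0.5 -0.1] w -0.0
scene ctr [-171.8   45.9] ang(left in +) 8.9 len 330 wid 28 L [-146.3  208.8] R [-197.4 -116.9]
side ctr [-173.7   46.1] ang(left in +) 8.4 len 336 wid 31 L [-149.1  212.5] R [-198.4 -120.4]
```

View pics/p1.png

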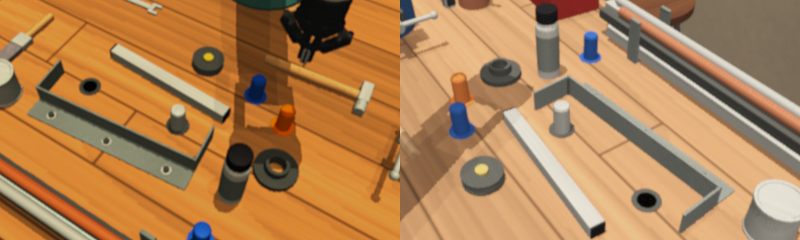

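The picture shows the gripper above the hammer at left-image (310,40) and the tube untouched from (115,50) to (225,115). Next I come down outside the tube's left end.

Call:
{"api": "servo_tool", "payload": {"rows": [[[-1,0,-26,12,0,0,0],[-1,0,-26,12,0,0,0],[-1,20,-23,12,0,0,0],[-1,40,0,0,0,0,0],[-1,40,0,0,0,0,0]]]}}

```text
clock: 1.92
ee_pos: [0.4887, 0.1801, 0.1064]
ee_rot: [0.707, -0.029, 0.706, 0.029]
contact_force: [0.7, 0.2, -0.3]
grip_width: -0.0001
```

Call:
{"api": "servo_tool", "payload": {"rows": [[[-1,40,0,0,0,0,0],[-1,30,0,0,0,0,0],[-1,16,0,0,0,0,0],[-1,8,0,0,0,0,0],[-1,0,0,0,0,0,0]]]}}

```text
clock: 2.33
ee_pos: [0.4867, 0.1808, 0.0111]
ee_rot: [0.706, -0.03, 0.707, 0.03]
contact_force: [0.6, -0.4, 0.5]
grip_width: -0.0003
```

```bash
python3 st.py t p2
```

```text
t 2.33 tcp bay mm [-152.5  254.9] z 11.1 rot err [ 0.001 -0.003  0.001] F [ 0.6 -0.4  0.5] w -0.0
scene ctr [-174.8   25.3] ang(left in +) 8.4 len 292 wid 28 L [-153.6  169.6] R [-196.1 -118.9]
side ctr [-173.7   45.7] ang(left in +) 8.6 len 335 wid 30 L [-148.6  211.3] R [-198.7 -119.9]
```

View pics/p2.png

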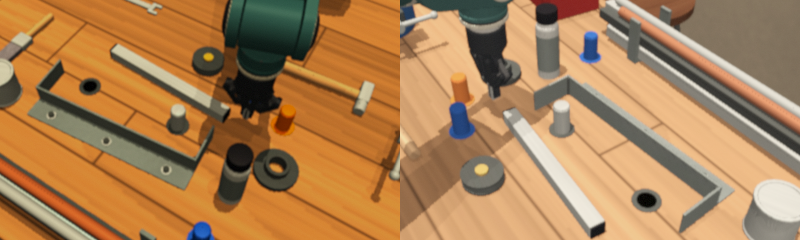

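The finger is down just outside the left end (right image (495,95)). I now push toward -y in small rows.

Call:
{"api": "servo_tool", "payload": {"rows": [[[-1,0,-10,3,0,0,0],[-1,0,-8,0,0,0,0],[-1,0,-6,0,0,0,0],[-1,0,-6,0,0,0,0],[-1,0,-6,0,0,0,0]]]}}

```text
clock: 2.85
ee_pos: [0.4939, 0.1443, 0.0131]
ee_rot: [0.707, -0.03, 0.706, 0.03]
contact_force: [0.1, -0.4, 0.6]
grip_width: 0.0001
```

Call:
{"api": "servo_tool", "payload": {"rows": [[[-1,0,-7,0,0,0,0],[-1,0,-7,0,0,0,0],[-1,0,-7,0,0,0,0],[-1,0,-7,0,0,0,0],[-1,0,-7,0,0,0,0]]]}}

```text
clock: 3.27
ee_pos: [0.4967, 0.1095, 0.0127]
ee_rot: [0.706, -0.03, 0.707, 0.03]
contact_force: [-0.3, 0.4, -0.9]
grip_width: -0.0001
```

```bash
python3 st.py t p3
```

```text
t 3.27 tcp bay mm [-148.5  183.1] z 12.7 rot err [ 0. -0.  0.] F [-0.3  0.4 -0.9] w -0.0
scene ctr [-179.    -7.2] ang(left in +) 8.6 len 222 wid 28 L [-162.5  102.4] R [-195.6 -116.9]
side ctr [-174.1   44.2] ang(left in +) 8.5 len 332 wid 31 L [-149.5  208.3] R [-198.7 -119.9]
```

View pics/p3.png

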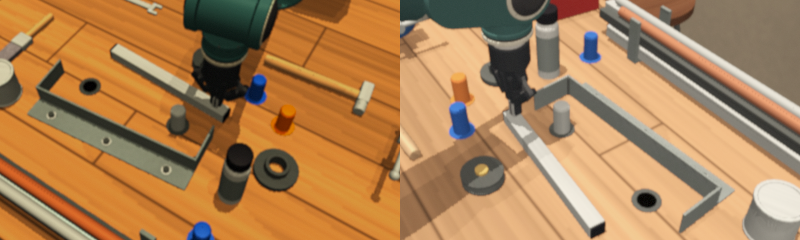

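The TCP reads y=183, yet the tube hasn't moved and there is no force. I'll take a closer look.

```bash
python3 - <<'E'
from h import *
from workcell import arm
s=arm.observe();p=s["ee_pos"]
out=[]
for n in("scene","side"):
    c=pickle.load(open(f"/tmp/{n}_last.pkl","rb"));I=c["image"][:,:,::-1].copy()
    u,v=proj(c,p)[0];print(n,u,v)
    cu,cv_=int(u),int(v);cr=cv2.resize(I[cv_-60:cv_+60,cu-80:cu+80],None,fx=5,fy=5,interpolation=cv2.INTER_CUBIC)
    cv2.drawMarker(cr,(int((u-cu+80)*5),int((v-cv_+60)*5)),(0,0,255),1,20,2)
    cv2.imwrite(f"pics/c3_{n}.png",cr)
E
```

```text
scene 364.47807716693256 260.19027723195535
side 266.93043572347 242.56796527392024
```

View pics/c3_scene.png

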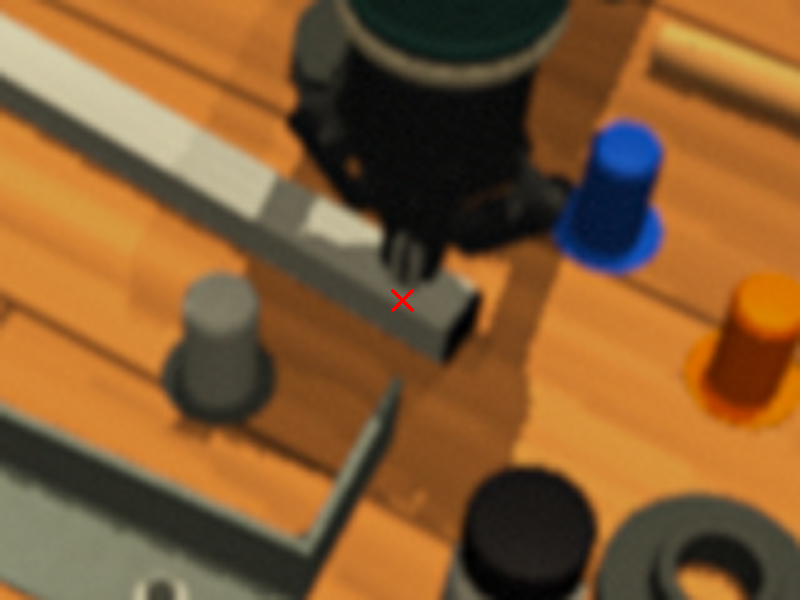

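View pics/c3_side.png

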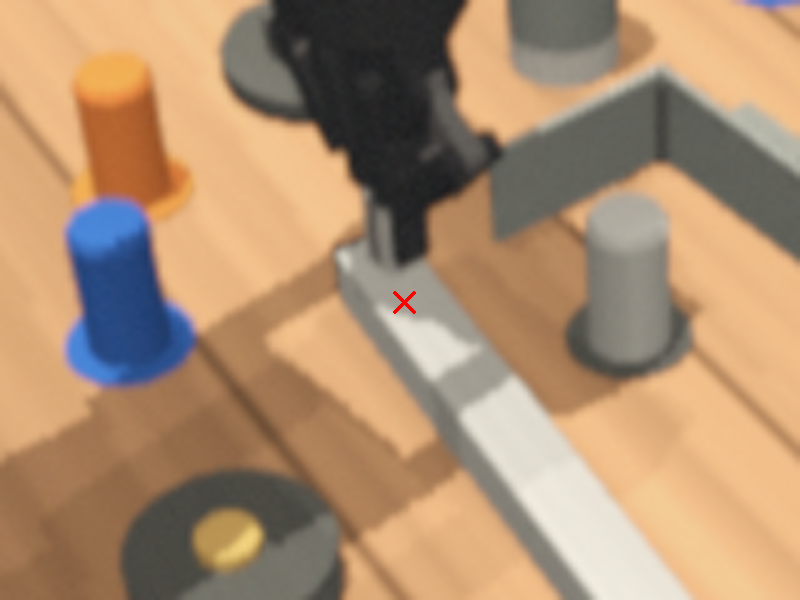

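```bash
python3 - <<'E'
from h import *
cs=[pickle.load(open(f"/tmp/{n}_last.pkl","rb")) for n in("scene","side")]
Ps=[c["camera_matrix"]@np.linalg.inv(c["world_from_camera"])[:3] for c in cs]
X=cv2.triangulatePoints(Ps[0],Ps[1],np.array([[366.],[256.5]]),np.array([[266.],[235.5]]))[:,0];X=X[:3]/X[3]
print(X,w2b(X))
for c in cs:
    P,uv=cloud(c);q=w2b(P)
    m=(np.hypot(q[:,0]+.1485,q[:,1]-.183)<.04)&(P[:,2]>.02)&(c["image"][uv[:,1],uv[:,0]].max(1)<90)
    Q=P[m];print(len(Q))
    for lo in np.arange(.02,.1,.008):
        k=(Q[:,2]>lo)&(Q[:,2]<=lo+.008)
        if k.sum()>3: print(round(lo,3),k.sum(),w2b(Q[k]).mean(0).round(3),w2b(Q[k]).min(0).round(3),w2b(Q[k]).max(0).round(3))
E
```

```text
[0.49719569 0.11168721 0.03005571] [-0.14782508  0.18520644]
2126
0.02 70 [-0.139  0.189] [-0.159  0.144] [-0.131  0.216]
0.028 20 [-0.142  0.193] [-0.155  0.148] [-0.132  0.215]
0.036 8 [-0.14   0.181] [-0.143  0.172] [-0.138  0.19 ]
0.044 21 [-0.14   0.186] [-0.145  0.171] [-0.136  0.197]
0.052 28 [-0.14   0.186] [-0.149  0.171] [-0.136  0.197]
0.06 26 [-0.14   0.184] [-0.148  0.171] [-0.136  0.197]
0.068 18 [-0.14   0.185] [-0.148  0.173] [-0.136  0.198]
0.076 39 [-0.139  0.184] [-0.153  0.161] [-0.134  0.203]
0.084 94 [-0.143  0.185] [-0.158  0.15 ] [-0.134  0.217]
0.092 90 [-0.143  0.184] [-0.16   0.146] [-0.135  0.221]
1581
0.044 12 [-0.152  0.171] [-0.157  0.169] [-0.147  0.174]
0.052 21 [-0.153  0.171] [-0.157  0.168] [-0.146  0.178]
0.06 21 [-0.152  0.171] [-0.158  0.168] [-0.144  0.176]
0.068 13 [-0.157  0.174] [-0.161  0.169] [-0.154  0.183]
0.076 16 [-0.158  0.179] [-0.163  0.167] [-0.143  0.188]
0.084 63 [-0.157  0.175] [-0.164  0.15 ] [-0.141  0.208]
0.092 49 [-0.16   0.174] [-0.163  0.145] [-0.142  0.22 ]
```

The fingertips actually hang at z≈31–33 mm when the TCP reads 12.7, so they slid just over the tube. True tip is about 19 mm above the reading. I back off and go lower while watching the force.

Call:
{"api": "servo_tool", "payload": {"rows": [[[-1,-15,0,0,0,0,0],[-1,0,30,0,0,0,0],[-1,0,30,0,0,0,0],[-1,10,8,0,0,0,0],[-1,10,0,0,0,0,0]]]}}

```text
clock: 3.78
ee_pos: [0.491, 0.1798, 0.0076]
ee_rot: [0.707, -0.03, 0.706, 0.031]
contact_force: [-0.2, -0.1, -0.9]
grip_width: -0.0
```

Call:
{"api": "servo_tool", "payload": {"rows": [[[-1,5,0,0,0,0,0],[-1,5,0,0,0,0,0],[-1,0,0,0,0,0,0]]]}}

```text
clock: 4.03
ee_pos: [0.4904, 0.177, -0.0037]
ee_rot: [0.706, -0.03, 0.707, 0.029]
contact_force: [-0.5, -0.2, -0.6]
grip_width: -0.0001
```

```bash
cat > tip.py <<'E'
from h import *
from workcell import arm
import sys
p=arm.observe()["ee_pos"];b=w2b(p)
for n in("scene","side"):
    c=pickle.load(open(f"/tmp/{n}_last.pkl","rb"));I=c["image"][:,:,::-1].copy()
    u,v=proj(c,p)[0];cu,cv_=int(u),int(v);cr=cv2.resize(I[cv_-60:cv_+60,cu-80:cu+80],None,fx=5,fy=5,interpolation=cv2.INTER_CUBIC)
    cv2.drawMarker(cr,(int((u-cu+80)*5),int((v-cv_+60)*5)),(0,0,255),1,20,2)
    cv2.imwrite(f"pics/{sys.argv[1]}_{n}.png",cr)
E
python3 st.py t p4; python3 tip.py c4; python3 -c "
from workcell import arm;print(arm.pinch_z,[a for a in dir(arm) if a[0]!='_'])"
```

```text
t 4.03 tcp bay mm [-149.2  250.9] z -3.7 rot err [-0.    -0.002  0.001] F [-0.5 -0.2 -0.6] w -0.0
scene ctr [-175.5   24. ] ang(left in +) 8.4 len 288 wid 29 L [-154.5  166.7] R [-196.5 -118.7]
side ctr [-174.1   44.4] ang(left in +) 8.6 len 334 wid 31 L [-149.2  209.7] R [-199.  -120.9]
0.0187 ['IKError', 'observe', 'pinch_z']
```

View pics/c4_side.png

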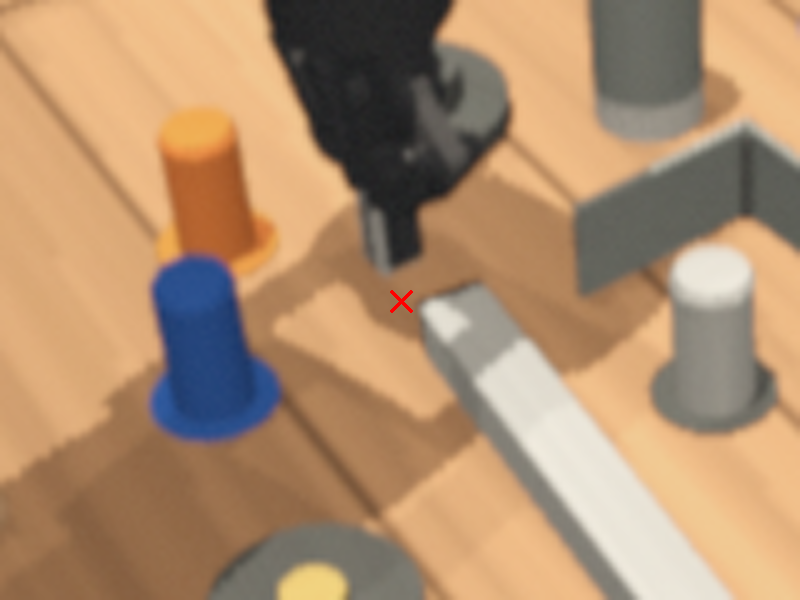

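At z −3.7 the tip still hangs clear of the bench, at crop (390,268) against the tube end at (455,300). I lower 6 mm more and push.

Call:
{"api": "servo_tool", "payload": {"rows": [[[-1,6,0,0,0,0,0],[-1,0,-8,0,0,0,0],[-1,0,-8,0,0,0,0],[-1,0,-5,0,0,0,0],[-1,0,-5,0,0,0,0]]]}}

```text
clock: 4.55
ee_pos: [0.4933, 0.1514, -0.0081]
ee_rot: [0.707, -0.029, 0.706, 0.03]
contact_force: [-0.7, 2.4, -1.1]
grip_width: -0.0003
```

Call:
{"api": "servo_tool", "payload": {"rows": [[[-1,0,-5,0,0,0,0],[-1,0,-5,0,0,0,0],[-1,0,-5,0,0,0,0],[-1,0,-5,0,0,0,0],[-1,0,-5,0,0,0,0]]]}}

```text
clock: 4.97
ee_pos: [0.4953, 0.1268, -0.0082]
ee_rot: [0.707, -0.03, 0.706, 0.03]
contact_force: [-0.4, 4.5, 0.2]
grip_width: 0.0003
```

```bash
python3 st.py t p5
```

```text
t 4.97 tcp bay mm [-148.5  200.5] z -8.2 rot err [ 0.  0. -0.] F [-0.4  4.5  0.2] w 0.0
scene ctr [-178.3  -10.9] ang(left in +) 9.3 len 269 wid 28 L [-156.6  121.9] R [-200.  -143.6]
side ctr [-175.7   15.3] ang(left in +) 9.2 len 332 wid 31 L [-149.1  179.1] R [-202.4 -148.6]
```

The tube is moving at 4.5 N. I continue.

Call:
{"api": "servo_tool", "payload": {"rows": [[[-1,0,-7,0,0,0,0],[-1,0,-7,0,0,0,0],[-1,0,-7,0,0,0,0],[-1,0,-7,0,0,0,0],[-1,0,-7,0,0,0,0]]]}}

```text
clock: 5.48
ee_pos: [0.4982, 0.0917, -0.0083]
ee_rot: [0.706, -0.03, 0.706, 0.03]
contact_force: [0.5, 4.5, 1.3]
grip_width: 0.0
```

Call:
{"api": "servo_tool", "payload": {"rows": [[[-1,0,-7,0,0,0,0],[-1,0,-7,0,0,0,0],[-1,0,-7,0,0,0,0],[-1,0,-7,0,0,0,0],[-1,0,-7,0,0,0,0]]]}}

```text
clock: 5.9
ee_pos: [0.5011, 0.0568, -0.0083]
ee_rot: [0.706, -0.03, 0.706, 0.03]
contact_force: [-0.8, 5.0, 1.4]
grip_width: 0.0002
```

```bash
python3 st.py t p6
```

```text
t 5.9 tcp bay mm [-148.5  130.1] z -8.3 rot err [ 0. -0. -0.] F [-0.8  5.   1.4] w 0.0
scene ctr [-184.3  -77.6] ang(left in +) 11.0 len 274 wid 29 L [-158.1   57. ] R [-210.5 -212.3]
side ctr [-181.2  -54.4] ang(left in +) 11.2 len 333 wid 31 L [-148.8  108.7] R [-213.6 -217.5]
```

View pics/p6.png

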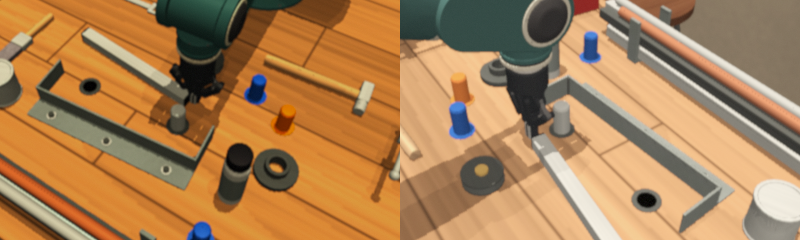

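Call:
{"api": "servo_tool", "payload": {"rows": [[[-1,0,-7,0,0,0,0],[-1,0,-7,0,0,0,0],[-1,0,-7,0,0,0,0],[-1,0,-7,0,0,0,0],[-1,0,-7,0,0,0,0]]]}}

```text
clock: 6.42
ee_pos: [0.5041, 0.0219, -0.0083]
ee_rot: [0.706, -0.03, 0.707, 0.03]
contact_force: [0.8, 4.2, 0.3]
grip_width: -0.0002
```

Call:
{"api": "servo_tool", "payload": {"rows": [[[-1,0,-6,0,0,0,0],[-1,0,-4,0,0,0,0],[-1,0,10,0,0,0,0],[-1,-20,10,-10,0,0,0],[-1,-35,0,-20,0,0,0]]]}}

```text
clock: 6.83
ee_pos: [0.4717, 0.0312, 0.044]
ee_rot: [0.704, -0.03, 0.709, 0.03]
contact_force: [0.3, -0.4, 0.3]
grip_width: 0.0001
```

```bash
python3 st.py t p7
```

```text
t 6.83 tcp bay mm [-180.   107.1] z 44.0 rot err [ 0.001 -0.006 -0.   ] F [ 0.3 -0.4  0.3] w 0.0
scene ctr [-187.2 -115.7] ang(left in +) 12.3 len 291 wid 29 L [-156.2   26.7] R [-218.2 -258. ]
side ctr [-186.   -98.3] ang(left in +) 12.5 len 333 wid 31 L [-149.8   64.2] R [-222.1 -260.9]
```

View pics/p7.png

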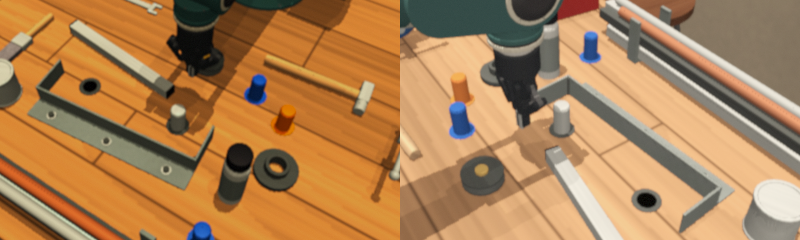

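The tube's left end is now at bay (-149,66) mm, right of the stake, at 12.4°. Next I push its rear face slightly left of its middle so it moves in and turns toward 20°.

Call:
{"api": "servo_tool", "payload": {"rows": [[[-1,0,-36,-12,0,0,0],[-1,0,-36,-12,0,0,0],[-1,0,-36,-12,0,0,0],[-1,0,-36,-12,0,0,0],[-1,0,-36,-10,0,0,0]]]}}

```text
clock: 7.35
ee_pos: [0.4299, -0.1554, 0.0469]
ee_rot: [0.707, -0.03, 0.706, 0.03]
contact_force: [1.5, 0.7, 0.5]
grip_width: 0.0001
```

Call:
{"api": "servo_tool", "payload": {"rows": [[[-1,25,0,0,0,0,0],[-1,20,0,0,0,0,0],[-1,7,0,0,0,0,0],[-1,0,0,0,0,0,0]]]}}

```text
clock: 7.68
ee_pos: [0.4297, -0.1535, -0.0069]
ee_rot: [0.705, -0.029, 0.708, 0.03]
contact_force: [-0.5, 0.3, 0.7]
grip_width: -0.0003
```

```bash
python3 st.py t p8
```

```text
t 7.68 tcp bay mm [-237.3  -73.4] z -6.9 rot err [ 0.    -0.003 -0.001] F [-0.5  0.3  0.7] w -0.0
scene ctr [-208.6 -209.4] ang(left in +) 12.3 len 103 wid 26 L [-197.6 -159. ] R [-219.6 -259.7]
side ctr [-196.8 -147.1] ang(left in +) 12.6 len 231 wid 31 L [-171.6  -34.4] R [-222.  -259.7]
```

View pics/p8.png

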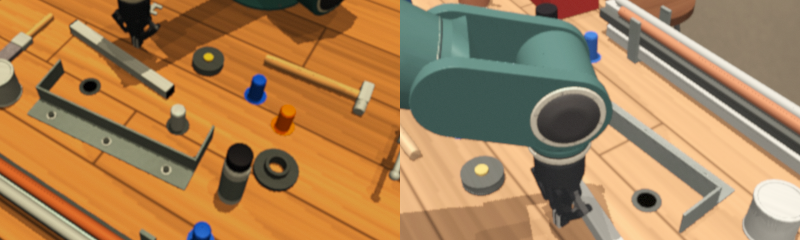

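Call:
{"api": "servo_tool", "payload": {"rows": [[[-1,0,0,10,0,0,0],[-1,0,0,9,0,0,0],[-1,0,0,6,0,0,0],[-1,0,0,6,0,0,0],[-1,0,0,6,0,0,0]]]}}

```text
clock: 8.2
ee_pos: [0.4679, -0.151, -0.005]
ee_rot: [0.706, -0.03, 0.707, 0.03]
contact_force: [-8.7, -0.7, 8.4]
grip_width: -0.0002
```

Call:
{"api": "servo_tool", "payload": {"rows": [[[-1,0,0,6,0,0,0],[-1,0,0,6,0,0,0],[-1,0,0,6,0,0,0],[-1,0,0,6,0,0,0],[-1,0,0,0,0,0,0]]]}}

```text
clock: 8.62
ee_pos: [0.4923, -0.149, -0.0051]
ee_rot: [0.706, -0.03, 0.707, 0.03]
contact_force: [-1.4, 0.0, 1.0]
grip_width: 0.0003
```

```bash
python3 st.py t p9
```

```text
t 8.62 tcp bay mm [-174.5  -74.2] z -5.1 rot err [ 0.001 -0.001  0.   ] F [-1.4  0.   1. ] w 0.0
scene ctr [-180.8 -203.7] ang(left in +) 13.4 len 108 wid 27 L [-168.3 -151.3] R [-193.3 -256.1]
side ctr [-174.2 -174.4] ang(left in +) 14.8 len 176 wid 32 L [-151.8  -89.6] R [-196.6 -259.3]
```

View pics/p9.png

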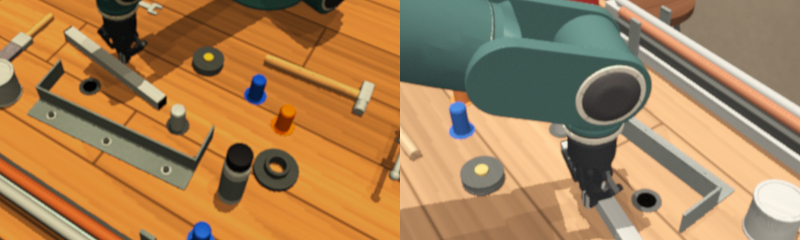

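```bash
sed -i 's/(I.min(1)>110)&(I.max(1)-I.min(1)<60)/(I.min(1)>75)\&(I.max(1)-I.min(1)<60)/' st.py; python3 st.py t p9b;python3 tip.py c9
```

```text
t 8.72 tcp bay mm [-175.  -74.] z -5.4 rot err [ 0.001 -0.    -0.   ] F [-1.  -0.1 -0.8] w 0.0
scene ctr [-152.6  -97.9] ang(left in +) 14.7 len 334 wid 30 L [-110.2   63.9] R [-195.1 -259.6]
side ctr [-174.8 -174.3] ang(left in +) 14.5 len 178 wid 31 L [-152.5  -88.2] R [-197.1 -260.3]
```

View pics/c9_scene.png

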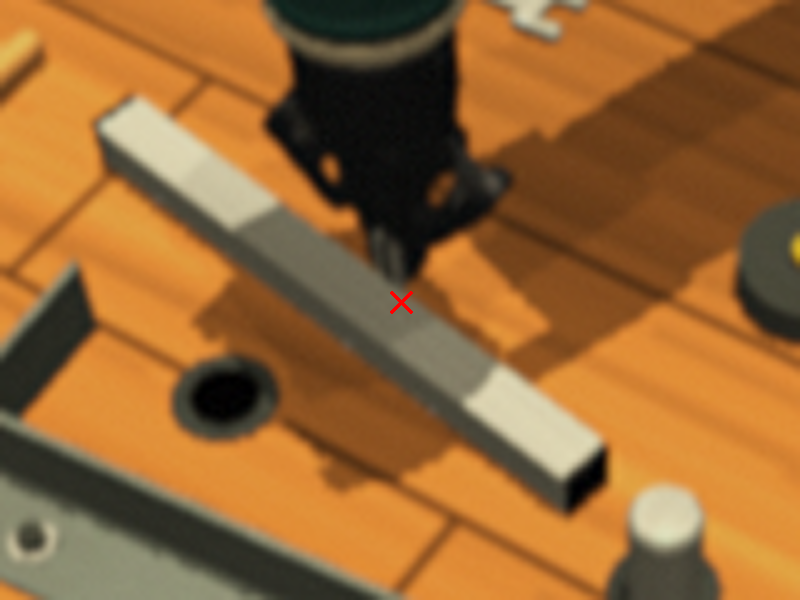

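The crop shows the whole tube, left plug at (585,480), still short of and right of the stake. I finish the inward push.

Call:
{"api": "servo_tool", "payload": {"rows": [[[-1,0,6,-4,0,0,0],[-1,0,0,7,0,0,0],[-1,0,0,6,0,0,0],[-1,0,0,6,0,0,0],[-1,0,0,6,0,0,0]]]}}

```text
clock: 9.23
ee_pos: [0.5123, -0.1413, -0.0053]
ee_rot: [0.706, -0.03, 0.707, 0.03]
contact_force: [-5.7, 0.7, 0.5]
grip_width: -0.0
```

Call:
{"api": "servo_tool", "payload": {"rows": [[[-1,0,0,6,0,0,0],[-1,0,0,4,0,0,0],[-1,0,0,0,0,0,0]]]}}

```text
clock: 9.48
ee_pos: [0.5226, -0.1403, -0.0054]
ee_rot: [0.706, -0.03, 0.706, 0.03]
contact_force: [-0.2, -0.3, -0.2]
grip_width: 0.0
```

```bash
python3 st.py t p10
```

```text
t 9.48 tcp bay mm [-143.6  -68.1] z -5.4 rot err [ 0.001 -0.    -0.   ] F [-0.2 -0.3 -0.2] w 0.0
scene ctr [-124.7  -97.5] ang(left in +) 18.1 len 331 wid 31 L [-73.1  60. ] R [-176.3 -254.9]
side ctr [-149.7 -170.3] ang(left in +) 18.0 len 186 wid 31 L [-120.9  -81.7] R [-178.5 -258.9]
```

Call:
{"api": "servo_tool", "payload": {"rows": [[[-1,0,0,-12,0,0,0],[-1,0,30,8,0,0,0],[-1,0,30,8,0,0,0],[-1,0,28,8,0,0,0],[-1,0,0,5,0,0,0]]]}}

```text
clock: 10.0
ee_pos: [0.5316, -0.048, -0.005]
ee_rot: [0.707, -0.03, 0.706, 0.031]
contact_force: [-0.3, -0.5, -0.1]
grip_width: -0.0
```

Call:
{"api": "servo_tool", "payload": {"rows": [[[-1,0,0,6,0,0,0],[-1,0,0,6,0,0,0],[-1,0,0,5,0,0,0],[-1,0,0,0,0,0,0]]]}}

```text
clock: 10.33
ee_pos: [0.549, -0.0507, -0.0053]
ee_rot: [0.706, -0.029, 0.707, 0.029]
contact_force: [-0.1, -0.0, 0.7]
grip_width: 0.0002
```

```bash
python3 st.py t p11
```

```text
t 10.33 tcp bay mm [-109.8   19. ] z -5.3 rot err [-0.001 -0.     0.   ] F [-0.1 -0.   0.7] w 0.0
scene ctr [-122.3  -99.7] ang(left in +) 19.2 len 334 wid 31 L [-67.3  57.8] R [-177.4 -257.3]
side ctr [-132.5 -121.2] ang(left in +) 19.5 len 289 wid 31 L [-84.3  15. ] R [-180.6 -257.5]
```

View pics/p11.png

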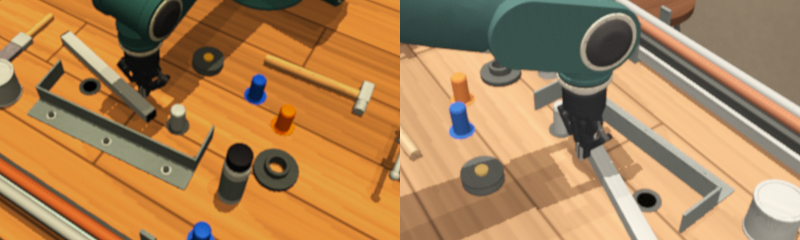

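Call:
{"api": "servo_tool", "payload": {"rows": [[[-1,0,0,5,0,0,0],[-1,0,0,3,0,0,0],[-1,0,0,0,0,0,0],[-1,0,0,-25,0,0,0],[-1,-25,0,-15,0,0,0]]]}}

```text
clock: 10.85
ee_pos: [0.5132, -0.0523, 0.0154]
ee_rot: [0.704, -0.029, 0.709, 0.03]
contact_force: [-1.6, -0.0, -0.8]
grip_width: -0.0001
```

Call:
{"api": "servo_tool", "payload": {"rows": [[[-1,-25,-35,-10,0,0,0],[-1,0,-40,-10,0,0,0],[-1,0,-40,-10,0,0,0],[-1,0,-40,-10,0,0,0],[-1,0,-40,0,0,0,0]]]}}

```text
clock: 11.27
ee_pos: [0.4922, -0.2503, 0.0439]
ee_rot: [0.707, -0.03, 0.706, 0.03]
contact_force: [0.8, 1.3, 1.1]
grip_width: -0.0001
```

```bash
python3 st.py t p12; python3 - <<'E'
from h import *
c=pickle.load(open("/tmp/scene_last.pkl","rb"));P,uv=cloud(c);q=w2b(P);I=c["image"]
# brush extents
m=(q[:,1]<-.29)&(q[:,1]>-.46)&(q[:,0]>-.27)&(q[:,0]<0)&(P[:,2]>.006)&(P[:,2]<.04)
for lo in np.arange(-.27,0,.02):
    k=m&(q[:,0]>lo)&(q[:,0]<lo+.02)
    if k.sum()>5: print(lo.round(2),k.sum(),q[k,1].min().round(3),q[k,1].max().round(3),P[k,2].max().round(3))
E
```

```text
t 11.27 tcp bay mm [-183.1 -175.1] z 43.9 rot err [0.    0.001 0.001] F [0.8 1.3 1.1] w -0.0
scene ctr [-117.9  -96.6] ang(left in +) 21.7 len 329 wid 30 L [-57.   56.4] R [-178.8 -249.7]
side ctr [-165.8 -212.3] ang(left in +) 21.5 len 89 wid 31 L [-149.5 -170.8] R [-182.2 -253.7]
-0.23 42 -0.349 -0.331 0.021
-0.21 50 -0.354 -0.332 0.021
-0.19 48 -0.353 -0.335 0.024
-0.17 51 -0.352 -0.336 0.021
-0.15 55 -0.369 -0.328 0.021
-0.13 112 -0.369 -0.326 0.023
-0.11 119 -0.374 -0.329 0.023
-0.09 106 -0.375 -0.332 0.02
-0.07 113 -0.377 -0.335 0.021
-0.05 56 -0.377 -0.336 0.021
```

View pics/p12.png

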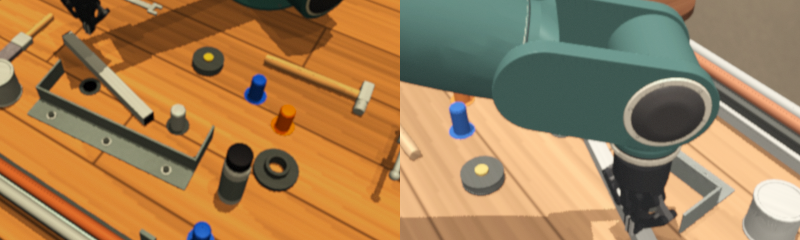

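The tube is at 21.6°, left end about (-55,59), with 46 mm from the stake axis to the tube axis (32 needed). I turn the tool to the tube axis and go behind its right end. The brush handle edge is at y=-331.

Call:
{"api": "servo_tool", "payload": {"rows": [[[-1,0,0,0,0.122,0,0],[-1,0,0,0,0.122,0,0],[-1,0,0,0,0.122,0,0],[-1,0,-38,10,0,0,0],[-1,0,-38,10,0,0,0]]]}}

```text
clock: 11.78
ee_pos: [0.492, -0.3265, 0.0437]
ee_rot: [0.701, 0.099, 0.7, -0.099]
contact_force: [1.1, 0.3, 0.2]
grip_width: 0.0003
```

Call:
{"api": "servo_tool", "payload": {"rows": [[[-1,0,-34,10,0,0,0],[-1,0,0,0,0,0,0],[-1,10,0,0,0,0,0],[-1,0,0,0,0,0,0]]]}}

```text
clock: 12.12
ee_pos: [0.491, -0.3613, 0.0311]
ee_rot: [0.699, 0.1, 0.701, -0.099]
contact_force: [-0.7, 0.2, -0.6]
grip_width: -0.0006
```

```bash
python3 st.py t p13; python3 tip.py c13
```

```text
t 12.12 tcp bay mm [-193.6 -285.6] z 31.1 rot err [-0.366 -0.002 -0.002] F [-0.7  0.2 -0.6] w -0.001
scene ctr [-117.6  -96. ] ang(left in +) 21.9 len 330 wid 31 L [-56.   57.2] R [-179.1 -249.2]
side ctr [-153.6 -181.5] ang(left in +) 21.8 len 155 wid 31 L [-124.7 -109.3] R [-182.4 -253.6]
```

View pics/c13_scene.png

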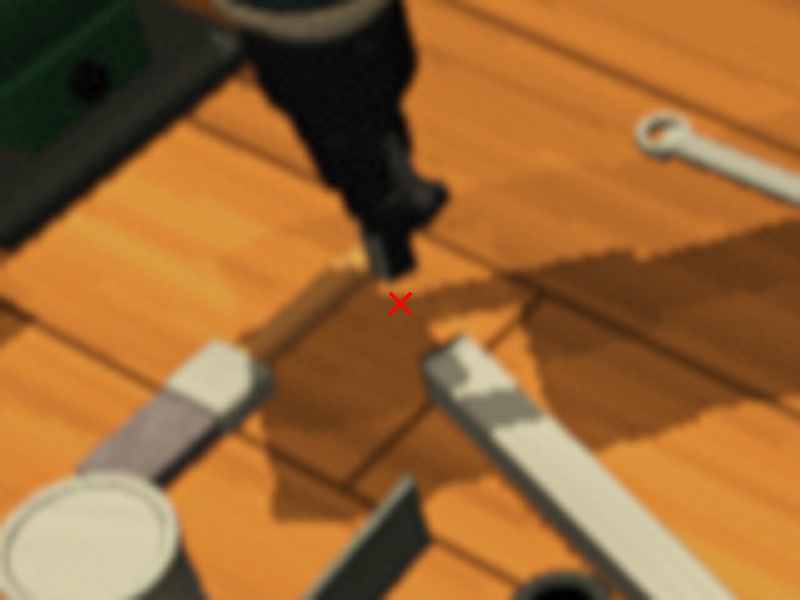

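The finger (crop (390,265)) sits between the tube's right end (440,360) and the brush handle (310,300), with room on both sides. I lower and push along the axis.

Call:
{"api": "servo_tool", "payload": {"rows": [[[-1,18,0,0,0,0,0],[-1,14,0,0,0,0,0],[-1,6,0,0,0,0,0],[-1,0,8,0,0,0,0],[-1,0,8,0,0,0,0]]]}}

```text
clock: 12.63
ee_pos: [0.4961, -0.3461, -0.0048]
ee_rot: [0.7, 0.1, 0.7, -0.099]
contact_force: [-0.8, 0.4, 1.2]
grip_width: 0.0002
```

Call:
{"api": "servo_tool", "payload": {"rows": [[[-1,0,6,0,0,0,0],[-1,0,6,0,0,0,0],[-1,0,6,0,0,0,0],[-1,0,6,0,0,0,0],[-1,0,6,0,0,0,0]]]}}

```text
clock: 13.05
ee_pos: [0.5048, -0.318, -0.0041]
ee_rot: [0.7, 0.099, 0.7, -0.1]
contact_force: [-1.9, -5.5, 1.8]
grip_width: 0.0003
```

```bash
python3 st.py t p14
```

```text
t 13.05 tcp bay mm [-176.2 -243.6] z -4.1 rot err [-0.366  0.001  0.001] F [-1.9 -5.5  1.8] w 0.0
scene ctr [-108.5  -73.3] ang(left in +) 21.5 len 330 wid 31 L [-48.   80.2] R [-169.  -226.8]
side ctr [-147.3 -161.8] ang(left in +) 23.0 len 145 wid 31 L [-119.  -95.] R [-175.7 -228.5]
```

View pics/p14.png

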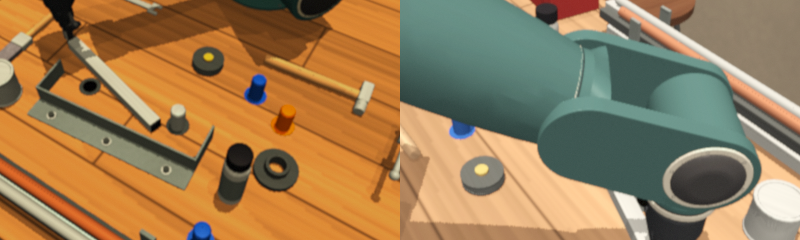

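Call:
{"api": "servo_tool", "payload": {"rows": [[[-1,0,6,1,0,0,0],[-1,0,6,1,0,0,0],[-1,0,6,1,0,0,0],[-1,0,6,1,0,0,0],[-1,0,6,1,0,0,0]]]}}

```text
clock: 13.57
ee_pos: [0.5177, -0.291, -0.0043]
ee_rot: [0.7, 0.099, 0.7, -0.1]
contact_force: [-1.8, -5.2, 3.3]
grip_width: 0.0001
```

```bash
python3 st.py t p15
```

```text
t 13.57 tcp bay mm [-161.1 -217.7] z -4.3 rot err [-0.366  0.     0.001] F [-1.8 -5.2  3.3] w 0.0
scene ctr [-96.8 -46.1] ang(left in +) 20.5 len 329 wid 31 L [-39.2 108.1] R [-154.4 -200.2]
side ctr [-129.4 -127.7] ang(left in +) 20.2 len 161 wid 31 L [-101.6  -52.1] R [-157.2 -203.3]
```

Call:
{"api": "servo_tool", "payload": {"rows": [[[-1,0,5,1,0,0,0],[-1,0,5,1,0,0,0],[-1,0,5,1,0,0,0],[-1,0,5,1,0,0,0]]]}}

```text
clock: 14.0
ee_pos: [0.5269, -0.273, -0.0045]
ee_rot: [0.7, 0.099, 0.7, -0.1]
contact_force: [-1.4, -5.7, 1.8]
grip_width: 0.0003
```

```bash
python3 st.py t p16
```

```text
t 14.0 tcp bay mm [-150.4 -200.6] z -4.5 rot err [-0.366  0.     0.001] F [-1.4 -5.7  1.8] w 0.0
scene ctr [-88.7 -27.1] ang(left in +) 19.4 len 330 wid 31 L [-33.9 128.7] R [-143.6 -183. ]
side ctr [-117.4 -103.3] ang(left in +) 19.7 len 177 wid 32 L [-87.7 -20. ] R [-147.2 -186.6]
```

View pics/p16.png

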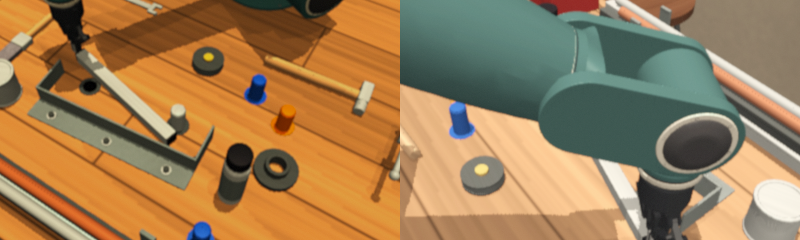

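The left end is in behind the stake (left image (170,138)) with the right end still out. That meets the milestone by estimate. I push a little further, then swing.

Call:
{"api": "servo_tool", "payload": {"rows": [[[-1,0,5,1,0,0,0],[-1,0,5,1,0,0,0],[-1,0,5,1,0,0,0],[-1,0,5,1,0,0,0],[-1,0,3,0,0,0,0]]]}}

```text
clock: 14.52
ee_pos: [0.5372, -0.2518, -0.0046]
ee_rot: [0.7, 0.099, 0.7, -0.099]
contact_force: [-1.3, -5.2, 3.0]
grip_width: 0.0003
```

```bash
python3 st.py t p17
```

```text
t 14.52 tcp bay mm [-138.4 -180.4] z -4.6 rot err [-0.366  0.     0.   ] F [-1.3 -5.2  3. ] w 0.0
scene ctr [-79.3  -6.6] ang(left in +) 18.1 len 330 wid 31 L [-28.2 150.3] R [-130.5 -163.5]
side ctr [-104.7  -75.9] ang(left in +) 18.3 len 192 wid 31 L [-74.5  15.2] R [-134.9 -167. ]
```

View pics/p17.png

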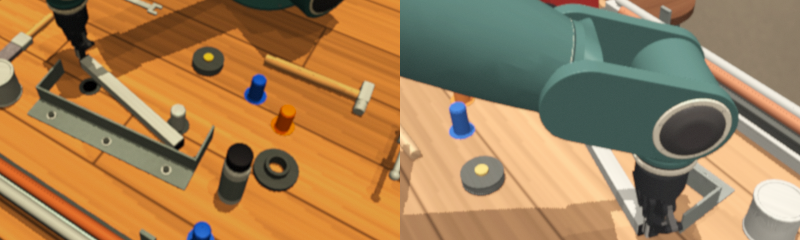

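Call:
{"api": "servo_tool", "payload": {"rows": [[[-1,0,-15,0,0,0,0],[-1,-35,0,0,-0.122,0,0],[-1,-20,0,0,-0.122,0,0],[-1,0,0,0,-0.122,0,0],[-1,0,30,-3,0,0,0]]]}}

```text
clock: 15.03
ee_pos: [0.5281, -0.2401, 0.0517]
ee_rot: [0.707, -0.033, 0.706, 0.032]
contact_force: [0.7, 0.2, -0.8]
grip_width: -0.0002
```

Call:
{"api": "servo_tool", "payload": {"rows": [[[-1,0,33,0,0,0,0],[-1,0,33,0,0,0,0],[-1,0,32,0,0,0,0],[-1,0,0,0,0,0,0]]]}}

```text
clock: 15.37
ee_pos: [0.5184, -0.1355, 0.0501]
ee_rot: [0.706, -0.03, 0.707, 0.031]
contact_force: [-0.8, -0.4, -0.2]
grip_width: -0.0
```

```bash
python3 st.py t p18
```

```text
t 15.37 tcp bay mm [-147.3  -62.9] z 50.1 rot err [ 0.002 -0.    -0.002] F [-0.8 -0.4 -0.2] w -0.0
scene ctr [-80.3  -8.1] ang(left in +) 18.1 len 334 wid 31 L [-28.4 150.4] R [-132.3 -166.6]
side ctr [-113.4 -101.2] ang(left in +) 18.4 len 139 wid 31 L [-91.4 -35.2] R [-135.4 -167.2]
```

View pics/p18.png

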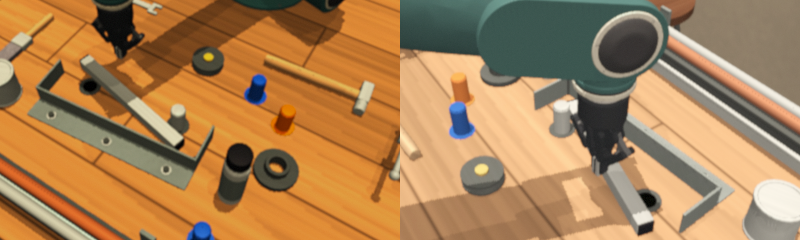

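The tube lies angled behind the stake and the finger is above its rear side. I lower and start swinging the right end in.

Call:
{"api": "servo_tool", "payload": {"rows": [[[-1,30,0,0,0,0,0],[-1,18,0,0,0,0,0],[-1,8,0,0,0,0,0],[-1,0,0,8,0,0,0],[-1,0,0,7,0,0,0]]]}}

```text
clock: 15.88
ee_pos: [0.535, -0.1383, -0.0052]
ee_rot: [0.707, -0.029, 0.706, 0.029]
contact_force: [0.1, -0.2, -0.2]
grip_width: 0.0
```

Call:
{"api": "servo_tool", "payload": {"rows": [[[-1,0,0,6,0,0,0],[-1,0,0,6,0,0,0],[-1,0,0,6,0,0,0],[-1,0,0,6,0,0,0],[-1,0,0,5,0,0,0]]]}}

```text
clock: 16.3
ee_pos: [0.5639, -0.1351, -0.0051]
ee_rot: [0.706, -0.03, 0.706, 0.03]
contact_force: [-5.4, -2.4, 3.6]
grip_width: 0.0003
```

```bash
python3 st.py t p19
```

```text
t 16.3 tcp bay mm [-102.   -66.3] z -5.1 rot err [0.001 0.    0.   ] F [-5.4 -2.4  3.6] w 0.0
scene ctr [-60.1  -4.6] ang(left in +) 13.1 len 335 wid 31 L [-22.3 158.6] R [ -98.  -167.8]
side ctr [-36.4 109.5] ang(left in +) 12.3 len 107 wid 31 L [-25. 162.] R [-47.8  57.1]
```

View pics/p19.png

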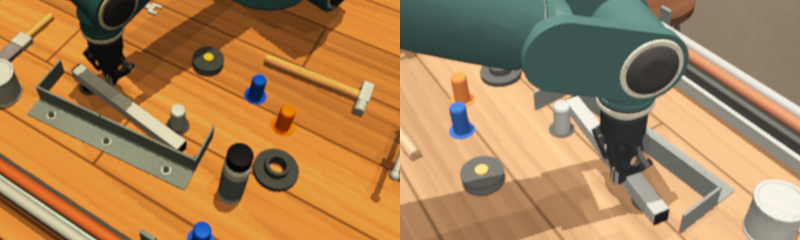

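Call:
{"api": "servo_tool", "payload": {"rows": [[[-1,0,0,5,0,0,0],[-1,0,0,5,0,0,0],[-1,0,0,5,0,0,0],[-1,0,0,5,0,0,0],[-1,0,0,5,0,0,0]]]}}

```text
clock: 16.82
ee_pos: [0.5881, -0.133, -0.0054]
ee_rot: [0.706, -0.03, 0.707, 0.03]
contact_force: [-6.3, -0.6, 4.1]
grip_width: -0.0001
```

```bash
python3 st.py t p20
```

```text
t 16.82 tcp bay mm [-77.7 -66.2] z -5.4 rot err [ 0. -0.  0.] F [-6.3 -0.6  4.1] w -0.0
scene ctr [-41.9  -2.1] ang(left in +) 7.7 len 334 wid 30 L [-19.6 163.3] R [ -64.2 -167.5]
side ctr [-31.7  96.2] ang(left in +) 7.1 len 141 wid 30 L [-23. 166.] R [-40.4  26.4]
```

Call:
{"api": "servo_tool", "payload": {"rows": [[[-1,0,0,5,0,0,0],[-1,0,0,4,0,0,0],[-1,0,0,4,0,0,0]]]}}

```text
clock: 17.17
ee_pos: [0.6009, -0.1318, -0.0056]
ee_rot: [0.706, -0.03, 0.707, 0.03]
contact_force: [-6.2, -1.0, 2.2]
grip_width: 0.0
```

```bash
python3 st.py t p21
```

```text
t 17.17 tcp bay mm [-64.8 -66.2] z -5.6 rot err [ 0. -0.  0.] F [-6.2 -1.   2.2] w 0.0
scene ctr [-32.8  -0.1] ang(left in +) 5.1 len 333 wid 30 L [-18.1 165.6] R [ -47.6 -165.8]
side ctr [-27.1  89.7] ang(left in +) 4.9 len 158 wid 31 L [-20.3 168.6] R [-33.9  10.9]
```

View pics/p21.png

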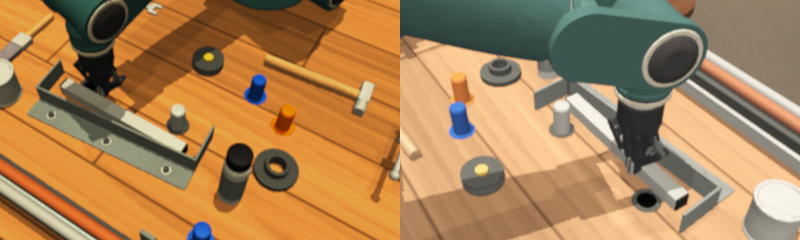

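Call:
{"api": "servo_tool", "payload": {"rows": [[[-1,0,0,4,0,0,0],[-1,0,0,4,0,0,0],[-1,0,0,4,0,0,0],[-1,0,0,3,0,0,0],[-1,0,0,2,0,0,0]]]}}

```text
clock: 17.68
ee_pos: [0.6181, -0.1304, -0.0057]
ee_rot: [0.706, -0.03, 0.707, 0.03]
contact_force: [-5.5, -1.1, 3.8]
grip_width: 0.0
```

```bash
python3 st.py t p22
```

```text
t 17.68 tcp bay mm [-47.6 -66.1] z -5.7 rot err [ 0.001 -0.     0.   ] F [-5.5 -1.1  3.8] w 0.0
scene ctr [-22.8   1. ] ang(left in +) 0.4 len 332 wid 27 L [-21.5 167.1] R [ -24.  -165.1]
side ctr [-17.2  84.8] ang(left in +) 1.3 len 166 wid 38 L [-15.3 168.1] R [-19.1   1.6]
```

Call:
{"api": "servo_tool", "payload": {"rows": [[[-1,0,0,2,0,0,0],[-1,0,0,2,0,0,0]]]}}

```text
clock: 17.95
ee_pos: [0.6218, -0.13, -0.0057]
ee_rot: [0.706, -0.03, 0.707, 0.03]
contact_force: [-4.9, -0.7, 2.8]
grip_width: 0.0001
```

Call:
{"api": "servo_tool", "payload": {"rows": [[[-1,0,0,1,0,0,0],[-1,0,0,1,0,0,0]]]}}

```text
clock: 18.12
ee_pos: [0.6238, -0.1299, -0.0057]
ee_rot: [0.706, -0.03, 0.707, 0.03]
contact_force: [-5.4, -1.3, 1.8]
grip_width: -0.0
```

```bash
python3 st.py t p23; python3 - <<'E'
from h import *
c=pickle.load(open("/tmp/scene_last.pkl","rb"))
cr=cv2.resize(c["image"][190:350,170:390][:,:,::-1],None,fx=3.6,fy=3.6,interpolation=cv2.INTER_CUBIC);cv2.imwrite("pics/c23.png",cr)
E
```

```text
t 18.12 tcp bay mm [-41.9 -66.1] z -5.7 rot err [ 0. -0. -0.] F [-5.4 -1.3  1.8] w -0.0
scene ctr [-19.   1.] ang(left in +) 0.0 len 332 wid 22 L [-19. 167.] R [ -19. -165.]
side ctr [-16.  82.] ang(left in +) 0.0 len 178 wid 36 L [-16. 171.] R [-16.  -7.]
```

View pics/c23.png

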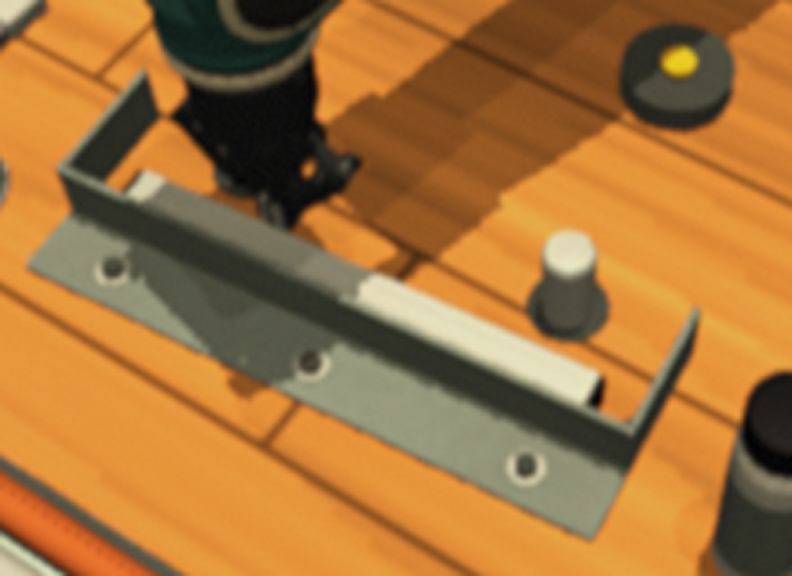

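The tube is nearly flat and the force shows no rail resistance yet. I continue 1 mm at a time.

Call:
{"api": "servo_tool", "payload": {"rows": [[[-1,0,0,1,0,0,0],[-1,0,0,1,0,0,0]]]}}

```text
clock: 18.38
ee_pos: [0.6257, -0.1297, -0.0057]
ee_rot: [0.706, -0.03, 0.707, 0.03]
contact_force: [-13.8, -1.9, 4.4]
grip_width: 0.0001
```

Call:
{"api": "servo_tool", "payload": {"rows": [[[-1,0,0,1,0,0,0],[-1,0,0,0,0,0,0]]]}}

```text
clock: 18.55
ee_pos: [0.6262, -0.1295, -0.0058]
ee_rot: [0.706, -0.03, 0.707, 0.03]
contact_force: [-10.9, 0.1, 6.0]
grip_width: 0.0001
```

Call:
{"api": "servo_tool", "payload": {"rows": [[[-1,0,0,1,0,0,0],[-1,0,0,0,0,0,0]]]}}

```text
clock: 18.72
ee_pos: [0.6266, -0.1294, -0.0058]
ee_rot: [0.705, -0.03, 0.708, 0.03]
contact_force: [-16.0, 0.7, 8.6]
grip_width: 0.0002
```

The rail is reached at the right (16 N). I back off and check the left half with a push at y≈+55.

Call:
{"api": "servo_tool", "payload": {"rows": [[[-1,0,0,-15,0,0,0],[-1,0,30,0,0,0,0],[-1,0,30,0,0,0,0],[-1,0,30,0,0,0,0],[-1,0,30,0,0,0,0]]]}}

```text
clock: 19.13
ee_pos: [0.603, -0.0099, -0.0055]
ee_rot: [0.707, -0.029, 0.706, 0.03]
contact_force: [0.9, -0.2, 0.5]
grip_width: -0.0002
```

Call:
{"api": "servo_tool", "payload": {"rows": [[[-1,0,0,7,0,0,0],[-1,0,0,3,0,0,0],[-1,0,0,2,0,0,0],[-1,0,0,0,0,0,0]]]}}

```text
clock: 19.47
ee_pos: [0.6153, -0.0109, -0.0057]
ee_rot: [0.707, -0.03, 0.706, 0.03]
contact_force: [0.4, -0.7, 0.0]
grip_width: 0.0003
```

```bash
python3 st.py t p24
```

```text
t 19.47 tcp bay mm [-40.4  53.2] z -5.7 rot err [-0.  0.  0.] F [ 0.4 -0.7  0. ] w 0.0
scene ctr [-18.5   2. ] ang(left in +) 0.0 len 334 wid 19 L [-18.5 169. ] R [ -18.5 -165. ]
side ctr [-14.5 -58. ] ang(left in +) 0.0 len 216 wid 33 L [-14.5  50. ] R [ -14.5 -166. ]
```

Call:
{"api": "servo_tool", "payload": {"rows": [[[-1,0,0,1,0,0,0],[-1,0,0,1,0,0,0],[-1,0,0,0,0,0,0]]]}}

```text
clock: 19.82
ee_pos: [0.6166, -0.0105, -0.0058]
ee_rot: [0.706, -0.03, 0.707, 0.03]
contact_force: [-2.1, -1.9, 0.3]
grip_width: -0.0002
```

Call:
{"api": "servo_tool", "payload": {"rows": [[[-1,0,0,1,0,0,0],[-1,0,0,0,0,0,0]]]}}

```text
clock: 19.98
ee_pos: [0.6166, -0.0105, -0.0059]
ee_rot: [0.705, -0.03, 0.708, 0.029]
contact_force: [-11.2, -4.3, 5.9]
grip_width: 0.0001
```

The left half is also hard against the rail (11 N at the same depth). I retreat and look.

Call:
{"api": "servo_tool", "payload": {"rows": [[[-1,0,0,-20,0,0,0],[-1,-10,0,-30,0,0,0],[-1,-40,0,-30,0,0,0],[-1,-40,0,-35,0,0,0],[-1,-40,0,-35,0,0,0]]]}}

```text
clock: 20.4
ee_pos: [0.4869, -0.0209, 0.1012]
ee_rot: [0.706, -0.03, 0.707, 0.03]
contact_force: [0.6, 0.1, -0.2]
grip_width: -0.0
```

Call:
{"api": "servo_tool", "payload": {"rows": [[[-1,-40,30,0,0,0,0],[-1,-30,40,0,0,0,0],[-1,0,40,0,0,0,0],[-1,0,40,0,0,0,0],[-1,0,0,0,0,0,0]]]}}

```text
clock: 20.82
ee_pos: [0.4761, 0.1221, 0.1595]
ee_rot: [0.707, -0.03, 0.706, 0.032]
contact_force: [0.5, -0.7, -0.6]
grip_width: -0.0002
```

```bash
python3 st.py t p25; python3 - <<'E'
from h import *
for n in("scene","side"):
    c=pickle.load(open(f"/tmp/{n}_last.pkl","rb"));P,uv=cloud(c);q=w2b(P);off={"scene":-.0014,"side":.0008}[n];z=P[:,2]-off
    # near/far edges of the tube top & rail top by y band
    for y in(-.16,-.15,-.1,0,.1,.15,.16):
        k=(abs(q[:,1]-y)<.004)&(q[:,0]>-.06)&(q[:,0]<.02)
        t=k&(abs(z-.03)<.004);r=k&(z>.046)&(z<.056)
        print(n,y,"tube x",q[t,0].min().round(4) if t.any() else None,q[t,0].max().round(4) if t.any() else None,"rail x",q[r,0].min().round(4) if r.any() else None)
    r0=[190,340,170,390] if n=="scene" else [180,360,270,510]
    cv2.imwrite(f"pics/c25_{n}.png",cv2.resize(c["image"][r0[0]:r0[1],r0[2]:r0[3],::-1],None,fx=3.3,fy=3.3,interpolation=cv2.INTER_CUBIC))
E
```

```text
t 20.82 tcp bay mm [-168.   197.3] z 159.5 rot err [ 0.004  0.002 -0.002] F [ 0.5 -0.7 -0.6] w -0.0
scene ctr [-18.5  -0. ] ang(left in +) 0.0 len 330 wid 19 L [-18.5 165. ] R [ -18.5 -165. ]
side ctr [-14.5   2. ] ang(left in +) 0.0 len 336 wid 33 L [-14.5 170. ] R [ -14.5 -166. ]
scene -0.16 tube x -0.0265 0.0071 rail x 0.0017
scene -0.15 tube x -0.0296 0.007 rail x 0.003
scene -0.1 tube x -0.0258 0.007 rail x 0.0028
scene 0 tube x -0.027 0.0071 rail x 0.0038
scene 0.1 tube x -0.0281 0.007 rail x 0.0024
scene 0.15 tube x -0.0278 0.0067 rail x 0.0023
scene 0.16 tube x -0.0271 0.0079 rail x 0.0033
side -0.16 tube x -0.0313 0.0029 rail x -0.0002
side -0.15 tube x -0.03 0.0038 rail x -0.0006
side -0.1 tube x -0.0301 0.0024 rail x -0.0001
side 0 tube x -0.0303 0.0025 rail x 0.0004
side 0.1 tube x -0.031 0.002 rail x 0.0003
side 0.15 tube x -0.0301 0.0019 rail x -0.0007
side 0.16 tube x -0.0305 0.0028 rail x 0.0012
```

View pics/c25_side.png

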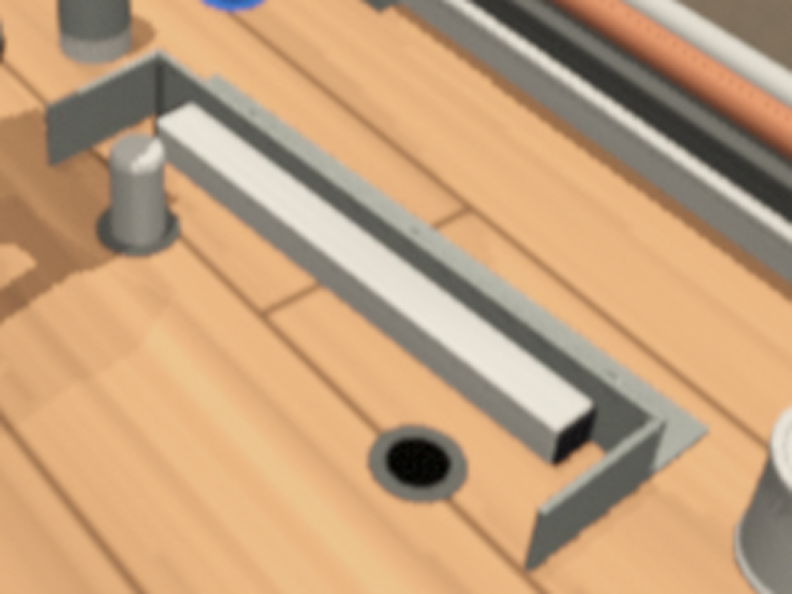

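View pics/p25.png

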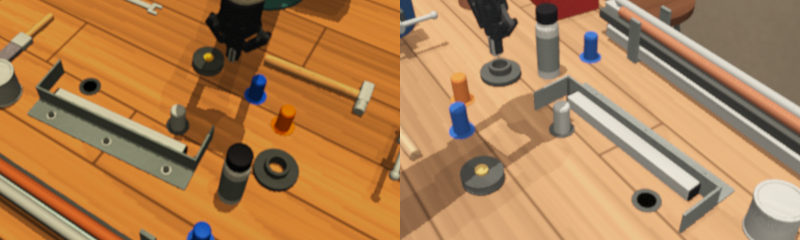

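The tube's rear edge is at -30 to -31 mm all along its length and the rail face at 0, so the gap is about 0–1 mm at both ends. The arm is clear, and the other loose things look unmoved. I hand in.

```bash
python3 -c "
from workcell import workorder;print(workorder.sign_off())"
```

```text
the job is handed in; nothing more can be done
None
```

The tube is in the stock bay, flat against the back rail and behind the stake, and the job is handed in; the hand-in gives no verdict. I slid the tube clear of the stake by its left end and angled it to about 21°. I then pushed it along its axis until its left end was behind the stake, swung the right end in and pressed both halves against the rail.

**Last checks:**
- **Final position:** The side camera showed the tube's front edge 30–31 mm from the rail's face all along its length. With a 30 mm tube that leaves a gap of about 1 mm or less. The ends are at about y = ±170 mm, inside the plates.
- **On the way:** With the tube at 19°, the left end was at about (-32, 134) mm in the bay's frame. The right end was still out at about (-145, -187) mm. By my estimate that meets the first condition.
- **Forces and time:** I read the force at the end of each move call; the highest was about 18 N in all, while pressing against the rail. The work ended at about 21 s.
- **Other loose things:** They look unmoved in the last pictures; I did not measure them again. The gripper was well above the bench when I handed in.

**What failed or disagreed:**
- **Tip height:** The fingertips sat about 19 mm higher than the reported TCP. The first push therefore passed just over the tube without moving it or showing any force. I saw this in the pictures and lowered the tool before pushing again.
- **Cameras:** The scene camera put the tube and rail about 3 mm further back than the side camera, but both showed the same flat fit.

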